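# Pin and cap the towel arm

### The job

Fix the towel arm to its bracket: push the loose headed pin all the way down through the fork and the arm's eye until its head sits on the stud, then press the white snap cap over the head and stud until it clicks home. Keep pressing the cap down firmly after the click and finish like that, with the cap still gripped and pressed (do not let go). Leave the other things on the table where they are.

Things in the scene. Friction and masses are not known exactly. Their poses are not given: they have to be found in the camera images.
- bracket: Fixed steel bracket of a towel arm. Origin: underside of its foot (table height), on the upright pin axis; z up, x along the arm. Foot 150 x 90 x 10 mm (x -50 to 100). Fork of two 46 x 46 mm plates (z 25-33, 47-57 mm), web at x -27 mm; between them the arm's eye, already lined up. The pin is home when its tip (origin) is at z 15 mm, the cap when its rim (origin) is at z 57 mm.
- stud_top (a point): Centre of the hole's mouth in the top of the round stud (30 mm diameter, 73 mm above the table, 16 mm above the fork's upper plate). The 15 mm hole runs straight down through stud, fork and eye. The pin head's underside rests here when home, its top 83 mm above the table.
- cap_seat (a point): Point on the pin axis level with the fork's upper face, 57 mm above the table: the cap's rim rests here when home. 12.5 mm above it four spring-loaded balls stick out of the stud to 39 mm diameter; they catch the cap's lip.
- towel_arm_end (a point): Centre of the 18 mm ball at the end of the arm, 150 mm from the pin axis, 40 mm above the table; the arm is a 12 mm round rod, fixed.
- block: Fixed wooden block 60 x 60 x 30 mm, origin at the centre of its underside, z up; the pin stands upright in its central hole (14 mm diameter, 24 mm deep).
- pin: Loose steel pin, 68 mm long, 60 g, standing head up in the wooden block. Origin at the centre of its lower tip, z up along the pin. Shank 12 mm diameter, tapered over the lowest 10 mm to a 5 mm tip; flat round head 22 mm diameter from z = 58 to 68 mm: grip it by the head. At the start its origin is 6 mm above the table.
- cap: Loose white snap cap, 47 mm diameter, 34 mm tall, 30 g, mouth down on the table; straight round sides, flat closed top. Origin: centre of the open rim, z up. Inside 40 mm, lip 33 mm at z 5.5 mm, ceiling at z 30 mm. On the stud the lip meets the balls 13 mm above home, needs 8 to 13 N, snaps through about 7 mm above home and is drawn down to home.
- deli_cup: Bystander: clear cup, 88 mm diameter, 69 mm tall, origin under its centre.
- teaspoon: Bystander: teaspoon, 137 x 28 x 13 mm, lying, origin under its centre.
- lime_lid: Bystander: round lid, 93 mm diameter, 12 mm thick, lying, origin under its centre.
Mind the look-alikes: they are no part of the job. What is meant by the pin is not blue, and is the smaller of those in its own colour.

How it is judged:
On the way, in this order (a step that is already met when the one before it is completed fails the run):
1. the pin is home in the bracket, its head on the stud (z of pin in the frame of bracket below 0.0172 m and horizontal distance between pin and bracket below 0.005 m), for 0.2 s.
2. the cap has clicked home and is still being pressed down (z of cap in the frame of bracket below 0.0585 m and horizontal distance between cap and bracket below 0.005 m and contact force between cap and bracket above 4 N), for 0.4 s.
At the end, for the whole second after the job is handed in: Pin seated within 2.2 mm and on the axis within 5 mm; cap past the click, rim within 1.5 mm of the upper plate, within 5 mm of the axis, upright within 0.1 rad; fingers hold it (over 2 N) and press it on the bracket with over 4 N through the last second (all of step 1 and all of step 2 and z of pin in the frame of bracket above 0.01 m and z of cap in the frame of bracket above 0.052 m and angle between cap's own z axis and vertical below 0.1 rad and contact force between the fingers and cap above 2 N); the arm keeps its last pose, push and grip.
It fails at once if a bystander is moved more than 30 mm (distance of any of deli_cup, teaspoon, lime_lid from where it was at the start of the episode above 0.03 m).
It also fails if it takes over 58 s, if anything falls off the work surface, if the arm or the gripper's body presses on something with over 40 N, if the wrist force passes 120 N, or if a joint passes its speed limit or range.

### The arm

A 6-joint arm with a two-finger parallel gripper is mounted at the origin on a cart in front of the work surface, level with it; the furniture and walls round the work are solid. World frame = base frame: x ahead of the robot, y to its left, z up, the work surface at z = 0. Lengths are in m, angles in rad, forces in N, time in s.
With the tool pointing down it reaches from about 0.35 to 0.775 m from the base axis. Payload 7.3 kg.
Tool frame: the origin (TCP) lies at the centre of the arm's flange, where the gripper is bolted on; the fingertips stand 178 mm ahead of it and the grasp point (between the pads) lies 159 mm ahead of it (tip_extent is the distance from the TCP to the fingertips, in m); z points along the fingers, y is the line along which they close (so a half turn about z gives the same grasp; the last joint's range is limited). The gripper opens to 92 mm and grips with 3 to 60 N. Pads are 19 mm wide; open, the fingers measure 130 mm over their backs; the gripper's body (75 mm by 190 mm) begins 47 mm behind the grasp point.
Start: joints at [1.048, 0.342, 1.524, -0, 1.275, -0.146], TCP at [0.193, 0.488, 0.405] pointing down, gripper open.
Joint ranges: [-2.53, 2.53], [-0.77, 2.02], [0.04, 2.7], [-1, 4.14], [0.28, 2.66], [-3.11, 3.11]. Speed limits (rad/s): [2.57, 2.57, 3.14, 3.14, 3.14, 3.14].

### API

Orientations are given as [roll, pitch, yaw] about the fixed x, y, z axes, in that order (R = Rz(yaw) Ry(pitch) Rx(roll)).
In Python, from cell import * gives the robot as it stands.
- The arm moves only by the tool arm_command, never from a script. Its arguments are lists of equal length, an entry for each row: "xyz": the shift along the world's x, y, z in mm, a list of three; "spin": the turn about the world's z in degrees. In form: {"xyz": [[tx, ty, tz], ...], "spin": [spin, ...]}. A call has 1 to 20 rows; each row shifts and turns the commanded pose from where the row before left it; what a row does not reach is not made up. A row lasts 1/10 s, in which the tool goes at most 50 mm and 8.59 degrees, less where a joint would pass 70% of its speed; a pose out of reach is approached as far as the arm can. A call with a gripper value outside its range is refused whole. "jaw" is the opening, from -1 (shut) to 1 (fully open), set as the call begins (left out, the last holds). The fingers move at their own pace and stop on an object; "squeeze" is the grip in N (left out, the last holds). Time passes only in rows, so rows that do not move let the fingers close. It gives the time, the measured TCP pose, the force, the opening and the grip force at its end, in the units of the state.
- observe(): the state, without advancing time (a new reading comes with each control period).
- read_camera(name): name is "side" or "top"; returns a dict with "img" (400x640x3 uint8, red, green, blue), "depth" (400x640 float32, m along the optical axis (not along the pixel's ray), 0 where there is no reading), "fx", "fy", "cx", "cy" (pixels), "world_from_camera" (4x4, takes a point from camera to world coordinates). Camera axes: x right, y up, looking along -z (the intrinsics and any distortion apply to the point x, -y, -z); pixel columns grow to the right and rows downward; lengths in m; the calibration is good to about 2 mm. A picture is of the moment at which its call begins.
- hand_in(): hands the job in; it is judged then, once.
The state is a dict: "time": time; "qpos": joint angles; "qvel": joint speeds; "joint_efforts": joint torques, N m; "tool_pos": TCP position; "tool_rot": TCP orientation; "contact_force": force on the tool from outside, world axes, zero at the start; "torque": the same for the moment, N m; "opening": finger opening in m; "grip_force": force on a finger pad.
Only numpy, scipy, OpenCV 4.12 (cv2) and the standard library are available. Lean on these libraries where they do the work, as an engineer would, in place of code of your own. Each camera call takes 0.05 s, during which the arm holds its last target. There are 200 camera calls.

## Working session

There is one attempt and no reset: what is moved stays moved. The work goes in short steps, Python scripts to look and compute and a tool call to move; the robot and the scene stay as the last step left them, time stands still between calls to the robot, and variables do not carry over. Pictures are saved under pics/ and viewed, at most 10 in all, crops included, and the job is handed in when it is done.

Besides the shell and the picture viewer there is one more tool, called after "Request:" in YAML: its name, and indented under it one key for each argument. arm_command: Moves the arm, as the interface text tells. Its arguments: {"type":"object","properties":{"xyz":{"type":"array","items":{"type":"array","items":{"type":"number"}}},"spin":{"type":"array","items":{"type":"number"}},"jaw":{"type":"number"},"squeeze":{"type":"number"}},"required":["xyz","spin"]}

```bash
mkdir -p pics; ls; python3 - <<'E'
from cell import *
import cv2
s=observe();print(s)
for n in ("top","side"):
    c=read_camera(n);cv2.imwrite(f"pics/{n}0.png",c["img"][:,:,::-1]);print(n,c["fx"],c["fy"],c["cx"],c["cy"],c["world_from_camera"].round(3).tolist(),[k for k in c])
E
```

```text
pics
{'time': 0.0, 'qpos': array([ 1.04799798e+00,  3.42722127e-01,  1.52503643e+00,  2.42626709e-06,
        1.27539628e+00, -1.45990251e-01]), 'qvel': array([-0.00064358,  0.0015159 ,  0.00103301,  0.0001238 , -0.00184947,
       -0.00023056]), 'joint_efforts': array([ 1.11360721e-03, -4.31242275e+01, -2.44226611e+01,  7.17166322e-02,
        5.59272291e-02, -1.44762357e-04]), 'tool_pos': array([0.19307925, 0.48805494, 0.40403828]), 'tool_rot': array([-3.14004743e+00, -2.29549319e-04,  2.76478367e+00]), 'contact_force': array([-0.27444999,  0.11872558,  0.08996201]), 'torque': array([-0.01135844, -0.02336772, -0.05900338]), 'grip_force': 0.0, 'opening': 0.09175204691726377}
top 496.39491597416475 496.39491597416475 317.0201292899733 203.17505665148104 [[0.024, 0.984, -0.174, 0.298], [-0.999, 0.028, 0.019, 0.025], [0.023, 0.173, 0.985, 1.39], [0.0, 0.0, 0.0, 1.0]] ['img', 'depth', 'fx', 'fy', 'cx', 'cy', 'world_from_camera']
side 408.35865789487735 408.35865789487735 317.1521333316666 196.87573902300173 [[0.983, 0.132, -0.13, 0.438], [-0.185, 0.659, -0.729, -0.685], [-0.01, 0.741, 0.672, 0.708], [0.0, 0.0, 0.0, 1.0]] ['img', 'depth', 'fx', 'fy', 'cx', 'cy', 'world_from_camera']
```

View pics/top0.png

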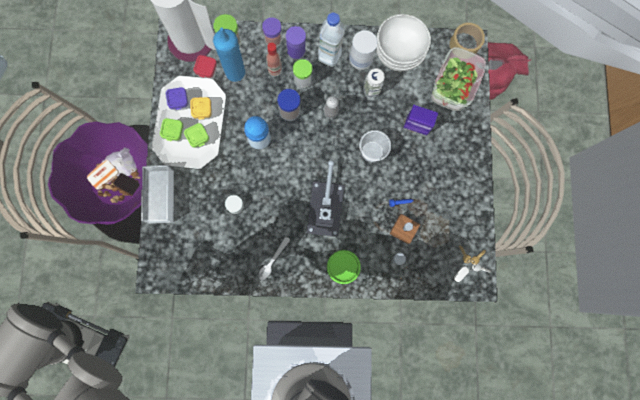

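View pics/side0.png

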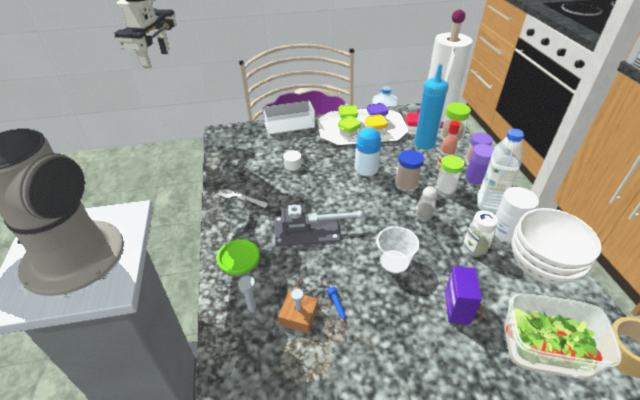

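Top view: the cap is at (233,204), the bracket stud at (325,213), and the block with a silver pin at (405,229). The rod-like look-alikes are a blue pin at (402,202) and a larger grey pin at (400,259). In the side view these are block/pin (297,297), blue (337,303) and grey (248,293). Next is one close crop and the measurements.

```bash
cat > h.py <<'E'
from cell import *
import cv2, numpy as np
def ray(c,u,v):
    W=c["world_from_camera"];d=np.array([(u-c["cx"])/c["fx"],-(v-c["cy"])/c["fy"],-1.]);return W[:3,3],W[:3,:3]@d
def onz(c,u,v,z):
    o,d=ray(c,u,v);return o+d*(z-o[2])/d[2]
def cloud(c):
    h,w=c["depth"].shape;u,v=np.meshgrid(np.arange(w),np.arange(h));D=c["depth"]
    P=np.stack([(u-c["cx"])/c["fx"]*D,-(v-c["cy"])/c["fy"]*D,-D],-1);W=c["world_from_camera"]
    return P@W[:3,:3].T+W[:3,3]
def proj(c,p):
    W=c["world_from_camera"];q=W[:3,:3].T@(np.array(p)-W[:3,3]);return c["cx"]-c["fx"]*q[0]/q[2],c["cy"]+c["fy"]*q[1]/q[2]
E
python3 - <<'E'
from h import *
t=read_camera("top");s=read_camera("side")
def crop(c,u,v,r,k):return cv2.resize(c["img"][v-r:v+r,u-r:u+r,::-1],None,fx=k,fy=k,interpolation=cv2.INTER_NEAREST)
A=np.vstack([np.hstack([crop(t,325,210,25,6),crop(t,404,229,25,6)]),np.hstack([crop(s,300,215,25,6),crop(s,297,303,25,6)])])
B=np.vstack([crop(t,234,204,25,6),crop(s,248,290,25,6)])
cv2.imwrite("pics/c1.png",np.hstack([A,B]))
C=cloud(t);S=cloud(s)
for n,c,P,u,v in (("cap",t,C,233,204),("stud",t,C,325,213),("pin",t,C,408,227),("grey",t,C,400,259),("cap",s,S,292,157),("stud",s,S,295,210),("pin",s,S,297,294),("grey",s,S,246,283)):
    print(n,P[v,u].round(3))
# white cap by mask
for n,c,P,(u,v) in (("top",t,C,(233,204)),("side",s,S,(292,159))):
    m=np.zeros((400,640),np.uint8);m[v-15:v+15,u-15:u+15]=((c["img"].min(2)>(170))&(P[...,2]>.02))[v-15:v+15,u-15:u+15]
    a=np.argwhere(m);top=m.astype(bool)&(P[...,2]>.030);b=np.argwhere(top);print(n,len(a),len(b),onz(c,*b.mean(0)[::-1],.034).round(4),P[top].mean(0).round(4))
E
```

```text
cap [0.528 0.232 0.033]
stud [ 0.51  -0.023  0.032]
pin [ 0.472 -0.245  0.074]
grey [ 0.384 -0.219  0.095]
cap [0.531 0.219 0.034]
stud [ 0.506 -0.017  0.06 ]
pin [ 0.475 -0.252  0.076]
grey [ 0.387 -0.224  0.095]
top 216 206 [0.5294 0.2303 0.034 ] [0.527  0.2281 0.048 ]
side 182 156 [0.5313 0.2258 0.034 ] [0.5307 0.2194 0.0387]
```

View pics/c1.png

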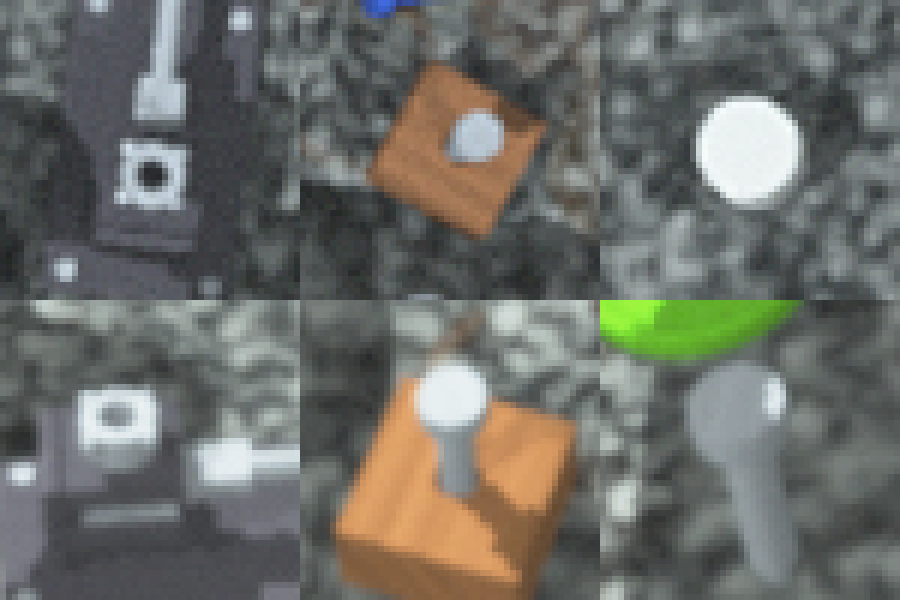

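The crop confirms the choice: the silver pin stands in the block, and the separate grey pin is taller (95 mm), so it is the look-alike. The hole mouth is at about (325,213.7) top and (294,208.3) side. Now sub-pixel triangulation.

```bash
cat >> h.py <<'E'
def tri(rs):
    A=np.zeros((3,3));b=np.zeros(3)
    for o,d in rs:
        d=d/np.linalg.norm(d);M=np.eye(3)-np.outer(d,d);A+=M;b+=M@o
    p=np.linalg.solve(A,b);return p
def cen(mask,u,v,r):
    m=np.zeros(mask.shape,np.uint8);m[v-r:v+r+1,u-r:u+r+1]=mask[v-r:v+r+1,u-r:u+r+1]
    n,l,st,ce=cv2.connectedComponentsWithStats(m)
    i=1+np.argmax(st[1:,4]);return ce[i],st[i]
E
python3 - <<'E'
from h import *
t=read_camera("top");s=read_camera("side")
g={k:cv2.cvtColor(c["img"],cv2.COLOR_RGB2GRAY) for k,c in (("t",t),("s",s))}
hsv={k:cv2.cvtColor(c["img"],cv2.COLOR_RGB2HSV) for k,c in (("t",t),("s",s))}
def rep(n,a,b,z):
    (p,sa),(q,sb)=a,b
    print(n,p.round(2),sa[2:],q.round(2),sb[2:],"tri",tri([ray(t,*p),ray(s,*q)]).round(4),"planes",onz(t,*p,z).round(4),onz(s,*q,z).round(4))
rep("hole",cen(g["t"]<110,325,214,3),cen(g["s"]<165,294,208,3),.073)
rep("cap",cen(g["t"]>170,233,204,14),cen(g["s"]>215,292,157,12),.034)
sat=lambda k:hsv[k][...,1]<50
rep("head",cen(sat("t")&(g["t"]>150),408,227,5),cen(g["s"]>195,297,294,7),.074)
print(g["s"][203:214,287:302]);print(g["t"][207:221,318:333])
E
```

```text
hole [325.  213.5] [ 5  4 16] [293.83 208.92] [ 5  3 12] tri [ 0.5028 -0.0219  0.0691] planes [ 0.5025 -0.0217  0.073 ] [ 0.5021 -0.026   0.073 ]
cap [233.1  203.48] [ 17  18 241] [291.56 155.65] [ 18  11 151] tri [0.5307 0.2322 0.0295] planes [0.5296 0.2315 0.034 ] [0.5304 0.2262 0.034 ]
head [408.3  226.21] [ 8  9 56] [296.5  293.39] [ 12  11 102] tri [ 0.4747 -0.2467  0.0703] planes [ 0.474  -0.2459  0.074 ] [ 0.4747 -0.2492  0.074 ]
[[ 89  88  90  94  97  96  95  89  82  74  72  80  94  92  81]
 [ 96  95 102 106 106 131 153 149 147 135 121 126 134 112  93]
 [109 158 202 190 190 211 216 216 216 214 211 211 198 148 110]
 [121 187 225 226 226 228 219 217 222 229 233 234 225 181 119]
 [129 195 231 233 227 200 175 175 185 204 227 239 234 209 145]
 [133 197 235 232 204 153 139 142 156 169 212 237 236 219 153]
 [142 206 237 230 191 136 130 134 144 162 202 233 234 216 150]
 [147 211 238 234 214 165 142 141 148 175 218 235 233 211 142]
 [143 195 234 238 233 224 214 202 212 224 234 236 236 216 142]
 [139 196 232 234 232 236 234 231 231 233 227 225 229 203 132]
 [138 189 222 211 197 211 214
[... 217 characters left out ...]
1  61]
 [ 79  89 168 208 203 202 199 199 205 203 197 195 170 110  67]
 [ 84  80 131 182 197 186 170 158 177 204 209 207 175  98  58]
 [ 81  91 154 200 182 133  67  60  96 164 201 209 157  82  61]
 [ 82 100 167 198 161  80  44  38  45 100 184 213 168  92  64]
 [ 83 104 165 200 158  71  43  41  42  83 168 209 167  84  59]
 [ 86  97 156 200 174 118  59  53  70 118 184 207 158  77  60]
 [ 94 126 171 189 196 173 124 115 137 174 207 192 130  67  60]
 [ 95 178 213 191 195 210 195 191 197 203 211 174 103  65  62]
 [ 99 161 205 171 175 203 212 209 201 198 196 182 127  85  75]
 [ 92  97 104  95 107 147 169 170 162 148 170 174 126  90  87]
 [ 92  92  91  91  88  92  99 100  93  91  97  97  93  89  89]]
```

Both views agree relative to the hole to about 1 mm: head − hole ≈ (−28, −224) mm and cap − hole ≈ (+27.5, +252.7) mm. I'm moving above the pin with the fingers closing along y.

Request:
arm_command:
  xyz:
    - [21.5,-32.5,0]
    - [21.5,-32.5,0]
    - [21.5,-32.5,0]
    - [21.5,-32.5,0]
    - [21.5,-32.5,0]
    - [21.5,-32.5,0]
    - [21.5,-32.5,0]
    - [21.5,-32.5,0]
    - [21.5,-32.5,0]
    - [21.5,-32.5,0]
    - [21.5,-32.5,0]
    - [21.5,-32.5,0]
    - [3,-43,0]
    - [3,-43,0]
    - [3,-43,0]
    - [3,-43,0]
    - [3,-43,0]
    - [3,-43,0]
    - [3,-43,0]
    - [3,-43,0]
  spin: [1.8,1.8,1.8,1.8,1.8,1.8,1.8,1.8,1.8,1.8,1.8,1.8,0,0,0,0,0,0,0,0]
  jaw: 0.0
  squeeze: 20

```text
time: 2.3
tool_pos: [0.4749, -0.2477, 0.4047]
tool_rot: [3.141, 0.0, 3.142]
contact_force: [-0.1, -0.1, -0.8]
opening: 0.0458
grip_force: 0.0
```

Request:
arm_command:
  xyz:
    - [0,0,-30]
    - [0,0,-30]
    - [0,0,-30]
    - [0,0,-20]
    - [0,0,0]
    - [0,0,0]
  spin: [0,0,0,0,0,0]

```text
time: 2.9
tool_pos: [0.4754, -0.246, 0.2951]
tool_rot: [3.142, 0.0, -3.141]
contact_force: [0.0, -0.7, 0.2]
opening: 0.0459
grip_force: 0.0
```

```bash
python3 - <<'E'
from h import *
s=read_camera("side");print(observe()["tool_pos"])
print(proj(s,[.4754,-.246,.117]))
cv2.imwrite("pics/s1.png",cv2.resize(s["img"][215:335,237:357,::-1],None,fx=5,fy=5,interpolation=cv2.INTER_NEAREST))
E
```

```text
[ 0.47553644 -0.24605916  0.29582214]
(np.float64(295.52352934796363), np.float64(277.6860071451655))
```

View pics/s1.png

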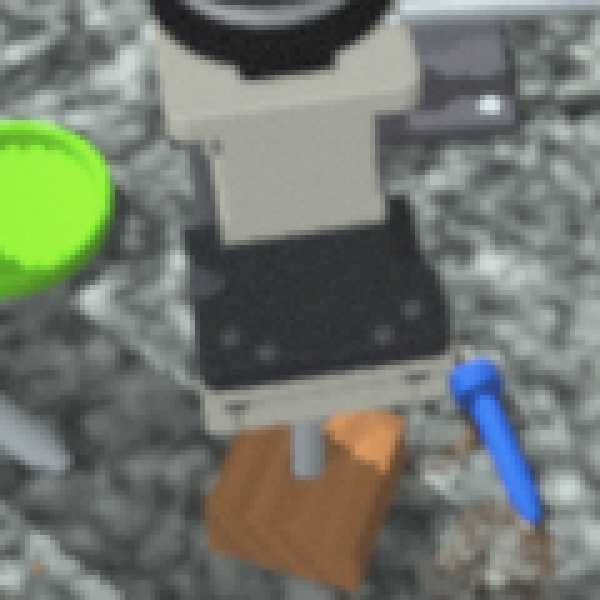

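The gripper hangs in line above the pin in the block (shank at crop (308,450)); the body overhang hides the fingers. The blue pin is clear to the right. I'm descending so the tips come about 2 mm above the head's underside, then gripping.

Request:
arm_command:
  xyz:
    - [-1,0,-15]
    - [0,0,-15]
    - [0,0,-12]
    - [0,0,-10]
    - [0,0,0]
    - [0,0,0]
  spin: [0,0,0,0,0,0]

```text
time: 3.55
tool_pos: [0.4743, -0.2459, 0.2431]
tool_rot: [-3.141, 0.0, -3.141]
contact_force: [0.1, -0.0, -0.1]
opening: 0.0458
grip_force: 0.0
```

Request:
arm_command:
  xyz:
    - [0,0,0]
    - [0,0,0]
    - [0,0,0]
    - [0,0,0]
    - [0,0,0]
  spin: [0,0,0,0,0]
  jaw: -1
  squeeze: 20

```text
time: 4.05
tool_pos: [0.4742, -0.2459, 0.243]
tool_rot: [-3.141, 0.0, -3.141]
contact_force: [0.3, -1.8, 1.6]
opening: 0.0204
grip_force: 20.0
```

Request:
arm_command:
  xyz:
    - [0,0,5]
    - [0,0,10]
    - [0,0,15]
    - [0,0,20]
    - [0,0,20]
    - [0,0,20]
    - [0,0,10]
    - [0,0,0]
    - [0,0,0]
  spin: [0,0,0,0,0,0,0,0,0]

```text
time: 4.95
tool_pos: [0.4739, -0.2457, 0.3424]
tool_rot: [3.141, -0.0, -3.141]
contact_force: [-0.1, 0.2, -1.2]
opening: 0.02
grip_force: 20.0
```

```bash
python3 - <<'E'
from h import *
s=read_camera("side");print(observe())
cv2.imwrite("pics/s2.png",cv2.resize(s["img"][185:335,237:357,::-1],None,fx=4,fy=4,interpolation=cv2.INTER_NEAREST))
E
```

```text
{'time': 5.0, 'qpos': array([-6.21867673e-01,  4.16769029e-01,  1.59419458e+00,  1.30802416e-04,
        1.13234116e+00, -2.19291982e+00]), 'qvel': array([ 4.37845391e-04,  7.57646649e-03,  3.48676267e-03, -1.10314885e-03,
       -3.02828353e-05,  1.61452710e-03]), 'joint_efforts': array([ 2.13720143e-02, -4.63492227e+01, -2.33061540e+01, -6.89860946e-02,
        3.85487010e-02, -3.44591226e-04]), 'tool_pos': array([ 0.47389647, -0.24563951,  0.34187761]), 'tool_rot': array([ 3.14049874e+00, -1.32237448e-03, -3.14139174e+00]), 'contact_force': array([-0.47825966,  0.96723402, -1.45246826]), 'torque': array([ 0.08657574,  0.02393782, -0.01310903]), 'grip_force': 19.970412254333496, 'opening': 0.020621612295230133}
```

View pics/s2.png

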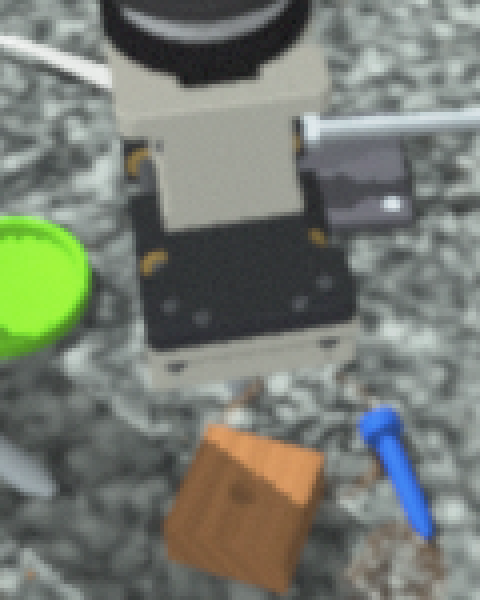

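The block's hole is empty (crop (240,490)) and the pin is up in the fingers, hidden by the gripper's body. I'll carry it to the stud, turning 90° on the way so the side camera can see the pin's tip.

Request:
arm_command:
  xyz:
    - [2.8,10,0]
    - [2.8,20,0]
    - [2.8,25,0]
    - [2.8,25,0]
    - [2.8,25,0]
    - [2.8,25,0]
    - [2.8,25,0]
    - [2.8,25,0]
    - [2.8,25,0]
    - [2.8,14,0]
    - [0,5,0]
    - [0,0,0]
    - [0,0,0]
  spin: [-8.5,-8.5,-8.5,-8.5,-8.5,-8.5,-8.5,-8.5,-8.5,-8.5,-5,0,0]

```text
time: 6.3
tool_pos: [0.502, -0.0219, 0.342]
tool_rot: [-3.14, -0.0, 1.574]
contact_force: [-0.4, -0.5, -1.0]
opening: 0.0202
grip_force: 20.0
```

```bash
python3 - <<'E'
from h import *
s=read_camera("side");p=observe()["tool_pos"];print(p)
print("expected tip",proj(s,[p[0],p[1],p[2]-.237]),"hole",proj(s,[.5023,-.0225,.073]))
cv2.imwrite("pics/s3.png",cv2.resize(s["img"][140:240,240:350,::-1],None,fx=6,fy=6,interpolation=cv2.INTER_NEAREST))
E
```

```text
[ 0.50205513 -0.02213192  0.34216158]
expected tip (np.float64(292.84911868987706), np.float64(197.16775870105852)) hole (np.float64(293.7009464300902), np.float64(207.84687697802838))
```

View pics/s3.png

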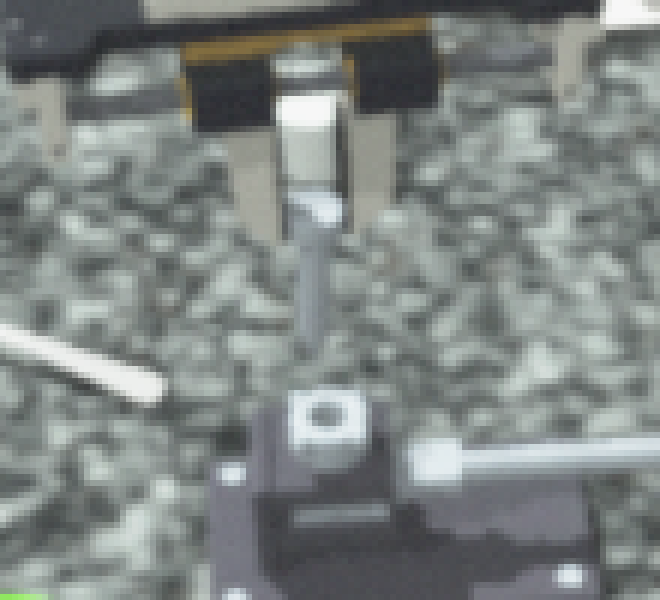

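The pin hangs upright, gripped by the head, with its tip at crop (310,350), just above the hole at (325,413). I'll measure the shank's axis against the hole column.

```bash
python3 - <<'E'
from h import *
s=read_camera("side");p=observe()["tool_pos"]
g=cv2.cvtColor(s["img"],cv2.COLOR_RGB2GRAY);print(g[170:202,284:302])
for z in (.105,.115,.125,.135,.145,.160): print(z,np.round(proj(s,[.5023,-.0225,z]),2))
E
```

```text
[[166 147 110 113 142 150 153 150 153 148 140 120  77  64 112 146 149 150]
 [164 154 120 124 161 161 157 162 166 166 150 115  75  62 108 146 151 151]
 [165 154 125 131 178 194 201 201 204 202 199 170 119  77 115 157 160 159]
 [166 156 124 113 156 186 209 212 216 214 215 211 183 118 124 160 166 167]
 [167 160 132 100 128 149 172 189 211 217 221 225 210 137 124 162 167 165]
 [166 164 139  98 124 132 135 159 204 225 230 231 214 141 121 161 165 169]
 [167 165 140  96 124 144 148 154 180 213 228 223 189 122 119 163 167 165]
 [166 164 141  97 128 157 156 158 162 177 193 179 144 101 117 161 158 154]
 [167 165 143 100 126 154 154 155 149 149 144 135 123 113 123 158 147 137]
 [168 163 144 102 128 154 152 148 143 136 132 125 135 156 162 164 143 129]
 [151 160 156 140 154 156 150 145 140 132 126 119 129 157 171 166 145 125]
 [132 153 167 170 171 153 139 135 135 129 122 109 105 120 135 146 144 136]
 [117 145 169 176 169 157 144 143 137 131 124 115 104  99 110 122 134 154]
 [125 143 158 165 163 160 153 152 146 135 130 136 137 133 125 121 127 150]
 [127 141 151 156 153 151 154 154 142 134 136 156 
[... 731 characters left out ...]
49 142 132 125 127 135 132 121 106 107 111]
 [143 137 127 133 139 147 151 149 141 131 133 147 157 147 133 114 109 113]
 [176 169 160 156 148 139 139 145 140 136 156 179 174 152 138 124 125 127]
 [181 173 167 157 140 123 123 136 139 139 161 175 155 133 125 125 127 131]
 [171 168 164 155 136 115 112 122 130 143 160 165 153 144 140 132 124 122]
 [177 167 162 155 142 120 108 121 132 148 161 165 162 159 148 130 113 109]
 [178 162 150 141 135 131 133 142 149 158 158 159 157 150 137 120  97  88]
 [155 140 129 132 136 145 157 159 156 154 151 140 134 127 122 114  95  80]]
0.105 [292.99 197.32]
0.115 [292.76 193.92]
0.125 [292.52 190.48]
0.135 [292.29 186.98]
0.145 [292.05 183.42]
0.16 [291.68 177.99]
```

The shank is within about 1 mm of the hole column; I'm shifting +1 mm in x and lowering it.

Request:
arm_command:
  xyz:
    - [1,0,-8]
    - [0,0,-10]
    - [0,0,-10]
    - [0,0,-6]
    - [0,0,-4]
    - [0,0,-4]
    - [0,0,-4]
    - [0,0,0]
  spin: [0,0,0,0,0,0,0,0]

```text
time: 7.2
tool_pos: [0.5032, -0.0218, 0.2964]
tool_rot: [-3.141, -0.0, 1.571]
contact_force: [0.5, -0.2, -1.6]
opening: 0.0201
grip_force: 19.9
```

Request:
arm_command:
  xyz:
    - [0,0,-4]
    - [0,0,-4]
    - [0,0,-4]
    - [0,0,-4]
    - [0,0,-4]
    - [0,0,-4]
    - [0,0,0]
  spin: [0,0,0,0,0,0,0]

```text
time: 7.9
tool_pos: [0.5035, -0.0219, 0.2724]
tool_rot: [3.14, 0.0, 1.571]
contact_force: [3.4, -0.9, -2.8]
opening: 0.0201
grip_force: 19.9
```

Request:
arm_command:
  xyz:
    - [1,0,-3]
    - [0,0,-4]
    - [0,0,-4]
    - [0,0,-4]
    - [0,0,-2]
    - [0,0,0]
  spin: [0,0,0,0,0,0]

```text
time: 8.5
tool_pos: [0.5042, -0.0218, 0.2553]
tool_rot: [-3.141, -0.0, 1.571]
contact_force: [3.4, -1.2, -2.9]
opening: 0.0202
grip_force: 19.9
```

Request:
arm_command:
  xyz:
    - [0.5,0,-1]
    - [0.5,0,-1]
    - [0,0,-1]
    - [0,0,-0.5]
    - [0,0,-0.5]
    - [0,0,0]
    - [0,0,0]
  spin: [0,0,0,0,0,0,0]

```text
time: 9.2
tool_pos: [0.5047, -0.0217, 0.2523]
tool_rot: [-3.141, -0.0, 1.571]
contact_force: [-3.1, -0.5, 8.4]
opening: 0.02
grip_force: 20.0
```

Contact (+8 N) at TCP z 252.3 mm, exactly where the head should meet the stud (expected 252). I'm releasing, rising and checking by camera on the way to the cap.

Request:
arm_command:
  xyz:
    - [0,0,0]
    - [0,0,0]
    - [0,0,0]
    - [0,0,0]
    - [0,0,10]
    - [0,0,30]
    - [0,0,40]
    - [0,0,20]
  spin: [0,0,0,0,0,0,0,0]
  jaw: 0.0

```text
time: 10.0
tool_pos: [0.5055, -0.0219, 0.3554]
tool_rot: [3.137, 0.001, 1.571]
contact_force: [-0.7, 1.1, -0.1]
opening: 0.0461
grip_force: 0.0
```

Request:
arm_command:
  xyz:
    - [2,20,0]
    - [2.5,27,0]
    - [2.5,27,0]
    - [2.5,27,0]
    - [2.5,27,0]
    - [2.5,27,0]
    - [2.5,27,0]
    - [2.5,27,0]
    - [2.5,25,0]
    - [3,15,0]
    - [0,3,0]
    - [0,0,0]
  spin: [0,0,0,0,0,0,0,0,0,0,0,0]
  jaw: 0.7

```text
time: 11.2
tool_pos: [0.5301, 0.23, 0.3518]
tool_rot: [-3.141, 0.0, 1.572]
contact_force: [-0.7, -0.4, -0.1]
opening: 0.0782
grip_force: 0.0
```

```bash
python3 - <<'E'
from h import *
s=read_camera("side");t=read_camera("top");p=observe()["tool_pos"];print(p,observe()["tool_rot"],observe()["opening"])
def crop(c,u,v,r,k):return cv2.resize(c["img"][v-r:v+r,u-r:u+r,::-1],None,fx=k,fy=k,interpolation=cv2.INTER_NEAREST)
cv2.imwrite("pics/c2.png",np.hstack([crop(t,325,213,25,8),crop(s,294,205,25,8)]))
g=cv2.cvtColor(s["img"],cv2.COLOR_RGB2GRAY);gt=cv2.cvtColor(t["img"],cv2.COLOR_RGB2GRAY)
for z in (.073,.083):print(z,"pred side",np.round(proj(s,[.5023,-.0225,z]),1),"pred top",np.round(proj(t,[.5025,-.0217,z]),1))
E
```

```text
[0.53015605 0.22928626 0.35180043] [-3.14142305e+00  4.74841432e-04  1.57028817e+00] 0.07807814893688451
0.073 pred side [293.7 207.8] pred top [325.  213.5]
0.083 pred side [293.5 204.6] pred top [325.1 212.9]
```

View pics/c2.png

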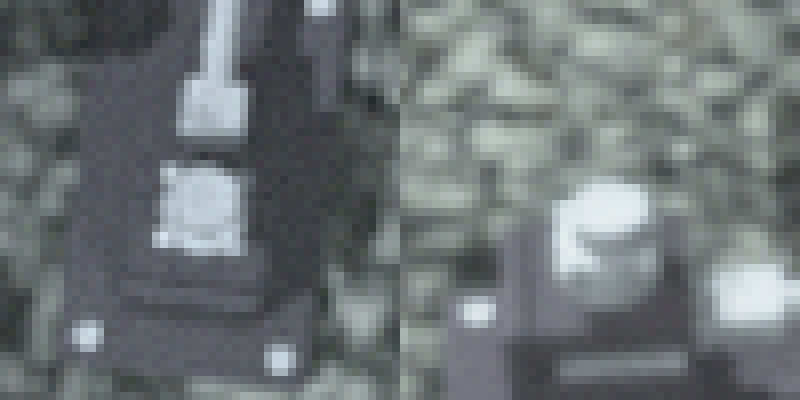

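The head sits on the stud (side (293.5,205.7), close to the home prediction). Next I lower over the cap and grip it.

Request:
arm_command:
  xyz:
    - [0,1.5,-30]
    - [0,0,-40]
    - [0,0,-40]
    - [0,0,-30]
    - [0,0,-18]
    - [0,0,-10]
    - [0,0,0]
    - [0,0,0]
  spin: [0,0,0,0,0,0,0,0]

```text
time: 12.1
tool_pos: [0.5307, 0.2314, 0.1847]
tool_rot: [3.14, -0.0, 1.57]
contact_force: [1.2, -0.6, 0.9]
opening: 0.0782
grip_force: 0.0
```

Request:
arm_command:
  xyz:
    - [0,0,0]
    - [0,0,0]
    - [0,0,0]
    - [0,0,0]
    - [0,0,0]
    - [0,0,0]
  spin: [0,0,0,0,0,0]
  jaw: -1
  squeeze: 45

```text
time: 12.7
tool_pos: [0.5302, 0.2317, 0.1841]
tool_rot: [3.141, -0.0, 1.571]
contact_force: [-1.4, -0.2, 2.9]
opening: 0.0472
grip_force: 45.0
```

The cap is gripped (opening 47.2 mm = its diameter). I'm lifting and carrying it over the stud.

Request:
arm_command:
  xyz:
    - [0,0,10]
    - [0,0,25]
    - [0,0,35]
    - [0,0,35]
    - [0,0,15]
    - [-2,-15,0]
    - [-2.7,-26,0]
    - [-2.7,-26,0]
    - [-2.7,-26,0]
    - [-2.7,-26,0]
    - [-2.7,-26,0]
    - [-2.7,-26,0]
    - [-2.7,-26,0]
    - [-2.7,-26,0]
    - [-2.7,-20,0]
    - [-0.4,-10.5,0]
    - [0,0,0]
    - [0,0,0]
    - [0,0,0]
  spin: [0,0,0,0,0,0,0,0,0,0,0,0,0,0,0,0,0,0,0]

```text
time: 14.6
tool_pos: [0.5034, -0.0211, 0.3035]
tool_rot: [-3.141, -0.0, 1.572]
contact_force: [-0.4, 0.4, 0.2]
opening: 0.0475
grip_force: 45.0
```

```bash
python3 - <<'E'
from h import *
s=read_camera("side");o=observe();p=o["tool_pos"];print(p,o["opening"],o["grip_force"],o["contact_force"])
print("pred cap rim",proj(s,[p[0],p[1],p[2]-.184]),"cap top",proj(s,[p[0],p[1],p[2]-.15]))
cv2.imwrite("pics/s4.png",cv2.resize(s["img"][155:235,244:344,::-1],None,fx=7,fy=7,interpolation=cv2.INTER_NEAREST))
E
```

```text
[ 0.50344039 -0.02104824  0.30360463] 0.04674063716975422 45.000072084367275 [-0.91657527 -0.65744986 -0.14369227]
pred cap rim (np.float64(293.0747269557218), np.float64(191.8401285129287)) cap top (np.float64(292.2720847570205), np.float64(179.82390582838644))
```

View pics/s4.png

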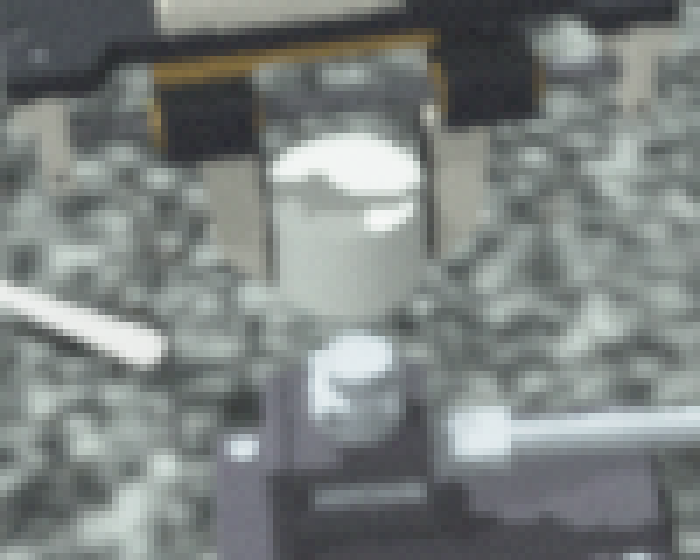

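The cap is held upright and centred over the stud and pin head (cap centre column about 348, stud about 357, where perspective lean explains most of the gap). I'm nudging y by −0.7 mm and lowering to just above the balls.

Request:
arm_command:
  xyz:
    - [0,-0.7,-10]
    - [0,0,-10]
    - [0,0,-10]
    - [0,0,-6]
    - [0,0,-4]
    - [0,0,-4]
    - [0,0,-2]
    - [0,0,0]
    - [0,0,0]
  spin: [0,0,0,0,0,0,0,0,0]

```text
time: 15.55
tool_pos: [0.5035, -0.0226, 0.258]
tool_rot: [3.141, 0.0, 1.571]
contact_force: [0.5, -0.4, 0.3]
opening: 0.047
grip_force: 45.0
```

Request:
arm_command:
  xyz:
    - [0,0.3,-2]
    - [0,0,-1]
    - [0,0,-1]
    - [0,0,-1]
    - [0,0,0]
  spin: [0,0,0,0,0]

```text
time: 16.05
tool_pos: [0.5032, -0.022, 0.2529]
tool_rot: [-3.141, -0.0, 1.571]
contact_force: [-2.7, 2.3, 4.4]
opening: 0.0471
grip_force: 45.0
```

Request:
arm_command:
  xyz:
    - [-0.5,0.4,0]
    - [0,0,-1]
    - [0,0,-1]
    - [0,0,0]
  spin: [0,0,0,0]

```text
time: 16.45
tool_pos: [0.5032, -0.0218, 0.2518]
tool_rot: [3.14, 0.0, 1.571]
contact_force: [-2.2, 1.3, 10.1]
opening: 0.0473
grip_force: 45.0
```

Request:
arm_command:
  xyz:
    - [-0.4,0.3,-1]
    - [0,0,-1]
    - [0,0,-1]
    - [0,0,0]
  spin: [0,0,0,0]

```text
time: 16.85
tool_pos: [0.5029, -0.0216, 0.2485]
tool_rot: [3.139, 0.001, 1.571]
contact_force: [-1.1, -0.2, 4.6]
opening: 0.0474
grip_force: 45.0
```

It passes the stud edge and is going down with the lateral forces fading. Carrying on through the click.

Request:
arm_command:
  xyz:
    - [0,0,-1]
    - [0,0,-1.5]
    - [0,0,-1.5]
    - [0,0,-1.5]
    - [0,0,-1]
    - [0,0,-1]
    - [0,0,0]
    - [0,0,0]
  spin: [0,0,0,0,0,0,0,0]

```text
time: 17.65
tool_pos: [0.5025, -0.0216, 0.241]
tool_rot: [3.141, 0.0, 1.571]
contact_force: [-2.9, -0.2, 8.3]
opening: 0.0468
grip_force: 45.0
```

Home height (TCP 241.0, expected 241.1) with 8 N. Pressing more firmly and holding.

Request:
arm_command:
  xyz:
    - [0,0,-0.5]
    - [0,0,-0.5]
    - [0,0,0]
    - [0,0,0]
    - [0,0,0]
    - [0,0,0]
    - [0,0,0]
  spin: [0,0,0,0,0,0,0]

```text
time: 18.35
tool_pos: [0.5024, -0.0215, 0.2409]
tool_rot: [3.141, 0.0, 1.571]
contact_force: [-5.2, 0.5, 15.9]
opening: 0.0472
grip_force: 45.0
```

```bash
python3 - <<'E'
from h import *
s=read_camera("side");o=observe();print(o["tool_pos"],o["contact_force"],o["opening"],o["grip_force"])
p=o["tool_pos"];print("pred top",proj(s,[p[0],p[1],.091]))
cv2.imwrite("pics/s5.png",cv2.resize(s["img"][155:235,244:344,::-1],None,fx=7,fy=7,interpolation=cv2.INTER_NEAREST))
E
```

```text
[ 0.50246023 -0.02153716  0.24094106] [-5.73469138  1.80254876 16.90385813] 0.04756893809268965 45.004027895629406
pred top (np.float64(293.3131954119126), np.float64(201.6865846388149))
```

View pics/s5.png

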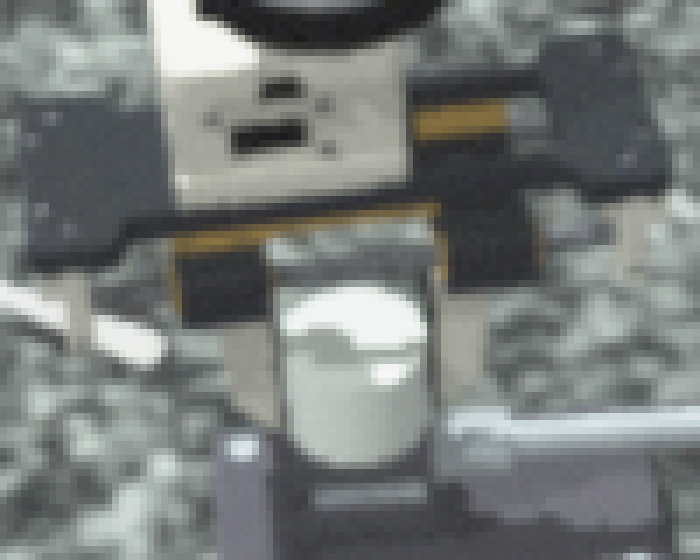

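The cap covers the head and stud, upright. Its rim is down on the fork's upper plate (crop (360,465)), its top at about (355,320), and it is pressed with 16 N under a 45 N grip. Handing in.

```bash
python3 -c "
from cell import *
print(hand_in())"
```

```text
the job is handed in; nothing more can be done
None
```

The pin's head is seated on the stud and the cap is clicked home, still gripped at 45 N and pressed down with about 16 N. I handed the job in after about 18 s of robot time; the hand-in gave no verdict.

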